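# Nest three cups with their handles fanned on the second-hand shelf

## Task

Nest the three cups to save shelf space: the cream cup with the dark band goes fully down into the wide yellow soup cup, and the tall white flowered cup fully down into the cream one, all upright. Fan the handles so that each points about a quarter turn, to either side, from the handle just below it. Lower each cup into place in the grip rather than letting it drop, and leave the grey mug where it stands.

Things in the scene. Friction and masses are not known exactly. Their poses are not given: they have to be found in the camera images.
- soup_cup: Wide yellow soup cup with two thin brown lines, loose, 0.45 kg. Height 55 mm, 96 mm across the rim, 76 mm at the foot, wall 4 mm, inner floor 12 mm above its underside. Origin: centre of its underside, z up. Handle along its +x, reaching 78 mm from the axis, below the rim.
- banded_cup_mid (a point): Middle cup, cream with one broad dark band, loose, about 0.24 kg. 80 mm high, 65 mm across the rim, 52 at the foot, wall 3, inner floor 14 mm above its underside. Point: on its axis, 40 mm above its underside, z up. Handle along +x, to 63 mm from the axis, 47 to 79 mm up. Seated in the yellow cup its underside is 12 mm above the yellow underside, its handle over the yellow rim; play 8 mm each way.
- tall_cup_mid (a point): Tall narrow cup, white with small orange flowers, loose, about 0.18 kg. 102 mm high, 52 mm across the rim, 36 at the foot, wall 3. Point: on its axis, 51 mm above its underside, z up. Handle along +x, to 54 mm from the axis, 70 to 101 mm up. Seated in the cream cup its underside is 14 mm above the cream underside, its handle over the cream rim; play 6 mm each way.
- grey_mug: Bystander, leave alone: plain grey straight mug, 72 mm across, 85 mm high, loose; origin: centre of its underside, handle along +x, to 66 mm from the axis. (Far corners: low stack of saucers on the left, 170 mm white jug on the right.)
Not all that is in view belongs to the job. Leave any blue look-alike of the part that bears tall_cup_mid alone.

How it is judged:
At the end, for the whole second after the job is handed in: Cream cup fully down in the yellow cup, tall cup fully down in the cream one: each within 15 mm of the axis, 6 mm of seated height, 8 degrees of upright; each handle 90 +-30 degrees, either side, from the one just below; yellow cup upright on the shelf; released, still (horizontal distance between banded_cup_mid and soup_cup below 0.015 m and z of banded_cup_mid in the frame of soup_cup between 0.046 and 0.06 m and angle between each of banded_cup_mid, tall_cup_mid's own z axis and vertical below 0.15 rad and angle between the x axis of banded_cup_mid and the x axis of soup_cup, either way round above 1.05 rad and horizontal distance between tall_cup_mid and banded_cup_mid below 0.015 m and z of tall_cup_mid in the frame of banded_cup_mid between 0.019 and 0.033 m and angle between the x axis of tall_cup_mid and the x axis of banded_cup_mid, either way round above 1.05 rad and angle between soup_cup's own z axis and vertical below 0.1 rad and height (world z) of soup_cup below 0.01 m); the robot touches nothing.
It fails at once if the grey mug is moved by more than 30 mm or tipped over (distance of grey_mug from where it was at the start of the episode above 0.03 m or angle between grey_mug's own z axis and vertical above 0.35 rad).
It fails at once if a cup is let go more than 20 mm above its seat and drops in (contact force between the fingers and anything else below 0.05 N and ((horizontal distance between banded_cup_mid and soup_cup below 0.03 m and z of banded_cup_mid in the frame of soup_cup above 0.072 m) or (horizontal distance between tall_cup_mid and banded_cup_mid below 0.03 m and z of tall_cup_mid in the frame of banded_cup_mid above 0.045 m))).
It also fails if it takes over 58 s, if anything falls off the work surface, if the arm or the gripper's body presses on something with over 40 N, if the wrist force passes 120 N, or if a joint passes its speed limit or range.

## Robot

A 6-joint arm with a two-finger parallel gripper is mounted at the origin on the work surface. World frame = base frame: x ahead of the robot, y to its left, z up, the work surface at z = 0. Lengths are in m, angles in rad, forces in N, time in s.
With the tool pointing down it reaches from about 0.325 to 1 m from the base axis. Payload 5.1 kg.
Tool frame: the origin (TCP) lies on the centre line of the jaws, within the pads' length; the fingertips stand 14 mm ahead of it and the grasp point (between the pads) lies 5 mm behind it; z points along the fingers, y is the direction in which the jaws open and shut (so a half turn about z gives the same grasp; the last joint's range is limited). The gripper opens to 85 mm and grips with 20 to 120 N. Pads are 22 mm wide; open, the fingers measure 114 mm over their backs; the gripper's body (76 mm by 85 mm) begins 54 mm behind the grasp point. The pads swing forward as they close: fully open they stand 13 mm farther back than shut.
Start: joints at [1.05, 0.124, 1.65, -0, 1.367, -0.083], TCP at [0.276, 0.589, 0.245] pointing down, gripper open.
Joint ranges: [-2.61, 2.61], [-1.02, 2.33], [0.03, 2.71], [-1.35, 4.49], [0.32, 2.68], [-2.91, 2.91]. Speed limits (rad/s): [2.57, 2.57, 3.14, 3.14, 3.14, 3.14].

## Interface

Orientations are given as [roll, pitch, yaw] about the fixed x, y, z axes, in that order (R = Rz(yaw) Ry(pitch) Rx(roll)).
In Python, from cell import monitor, cams, sign_off gives the robot as it stands.
- The arm moves only by the shell command python3 -m creep 'ROWS'. ROWS is JSON, one flat list of numbers, 7 for each row, row after row: the shift along the tool's x, y, z in mm, then the turn, a rotation vector about the tool's x, y, z in rad, then the finger opening in mm, from 0 to 85.4. A call has 1 to 5 rows; each row shifts and turns the commanded pose from where the row before left it, along the tool's axes as they then stand; what a row does not reach is not made up. A row lasts 1/8 s, in which the tool goes at most 62.5 mm and 10.7 degrees, less where a joint would pass 70% of its speed; a pose out of reach is approached as far as the arm can. A call with a gripper value outside its range is refused whole. The fingers move at their own pace and stop on an object; the grip force is fixed at half the most. Time passes only in rows, so rows that do not move let the fingers close. It gives the time, the measured TCP pose, the force and the opening at its end, in the units of the state.
- monitor.state(): the state, without advancing time (a new reading comes with each control period).
- cams.get_image(name): name is "scene" or "top"; returns a dict with "pixels" (400x640x3 uint8, red, green, blue), "mtx" (3x3 intrinsics, pixels), "D" ([k1, k2, p1, p2, k3] as OpenCV has them; the pictures are not rectified), "rvec" (rotation vector, rad) and "tvec" (3), from world to camera coordinates, as OpenCV has them. Camera axes: x right, y down, z forward; pixel columns grow to the right and rows downward; lengths in m; the calibration is good to about 2 mm. A picture is of the moment at which its call begins. There is no depth.
- sign_off(): hands the job in, once; it reports no verdict.
The state is a dict: "t": time; "q": joint angles; "qd": joint speeds; "joint_efforts": joint torques, N m; "tcp_pos": TCP position; "tcp_rot": TCP orientation; "force": force on the tool from outside, world axes, zero at the start; "moment": the same for the moment, N m; "grip_width": finger opening in m.
Only numpy, scipy, OpenCV 4.12 (cv2) and the standard library are available. Lean on these libraries where they do the work, as an engineer would, in place of code of your own. Each camera call takes 0.05 s, during which the arm holds its last target.

## Working session

There is one attempt and no reset: what is moved stays moved. The work goes in short steps, Python scripts to look and compute and a shell command to move; the robot and the scene stay as the last step left them, time stands still between calls to the robot, and variables do not carry over. Pictures are saved under pics/ and viewed, and the job is handed in when it is done.

```bash
ls; mkdir -p pics; python3 - <<'E'
from cell import monitor,cams
import cv2
print(monitor.state())
for n in("scene","top"):
    d=cams.get_image(n); cv2.imwrite(f"pics/{n}0.png",d["pixels"][:,:,::-1]); print(n,d["mtx"].tolist(),d["D"],d["rvec"],d["tvec"])
E
```

```text
pics
{'t': 0.0, 'q': array([ 1.05038643e+00,  1.24529421e-01,  1.65171198e+00, -5.45091100e-06,
        1.36750235e+00, -8.26017298e-02]), 'qd': array([ 0.00093102,  0.00044871, -0.0003311 , -0.00106875, -0.0004295 ,
        0.00037805]), 'joint_efforts': array([ 3.23387336e-03, -4.23588896e+01, -3.65464354e+01,  8.75293404e-05,
        6.55596363e-03,  6.52738450e-06]), 'tcp_pos': array([0.27530111, 0.58815976, 0.24401481]), 'tcp_rot': array([-3.13944845e+00, -1.72164245e-04,  2.70378541e+00]), 'force': array([ 0.10848258,  0.13629448, -0.17873347]), 'moment': array([ 0.01815188,  0.03149525, -0.01959008]), 'grip_width': 0.08513661998944284}
scene [[408.03170882343517, 0.0, 325.409491827072], [0.0, 408.03170882343517, 198.616913990688], [0.0, 0.0, 1.0]] [-0.09555562  0.          0.          0.          0.        ] [ 1.58684356  1.73533255 -0.90431629] [ 0.07131607 -0.31166671  1.40639042]
top [[400.70593406364264, 0.0, 320.62374380453167], [0.0, 400.70593406364264, 203.90823040700172], [0.0, 0.0, 1.0]] [-0.10023375  0.          0.          0.          0.        ] [ 2.12138958 -2.15687468  0.1355891 ] [0.02846884 0.64111508 0.83857652]
```

View pics/scene0.png

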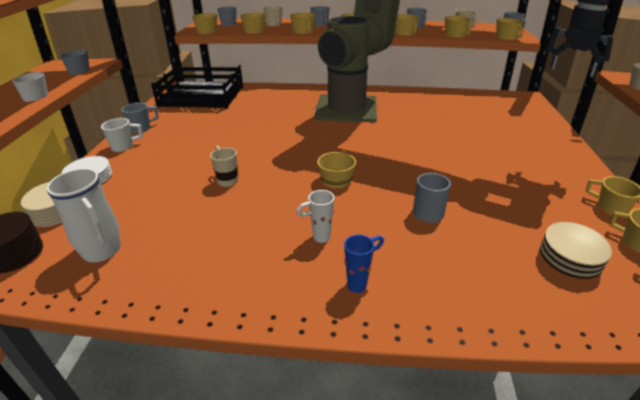

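View pics/top0.png

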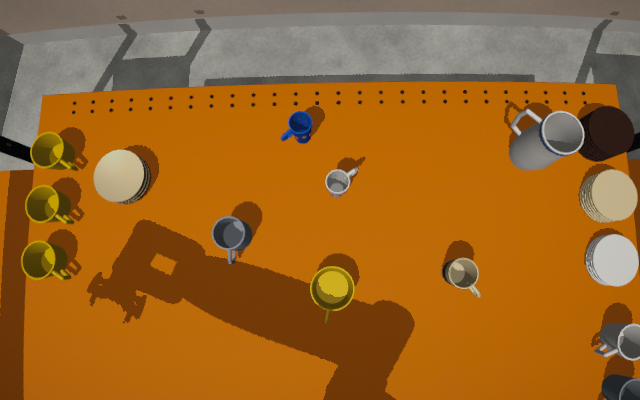

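The top view shows these candidates:
- **Soup cup:** the yellow cup at top (332,289), scene (337,170). The yellow mugs at top (45,150-260) have no brown lines and stand at the far side.
- **Cream cup:** the banded cup at top (462,274), scene (225,167).
- **Tall cup:** the white cup at top (338,182), scene (321,216). The one at top (299,126) is the blue look-alike.

I'll confirm these with enlarged crops.

```bash
python3 - <<'E'
import cv2,numpy as np
t=cv2.imread("pics/top0.png");s=cv2.imread("pics/scene0.png")
f=lambda im,x,y:cv2.resize(im[y-35:y+35,x-35:x+35],(260,260),interpolation=cv2.INTER_CUBIC)
cv2.imwrite("pics/crop0.png",np.vstack([np.hstack([f(t,332,294),f(t,464,276),f(t,342,178)]),np.hstack([f(s,337,170),f(s,225,167),f(s,318,216)])]))
E
```

```text
(no output)
```

View pics/crop0.png

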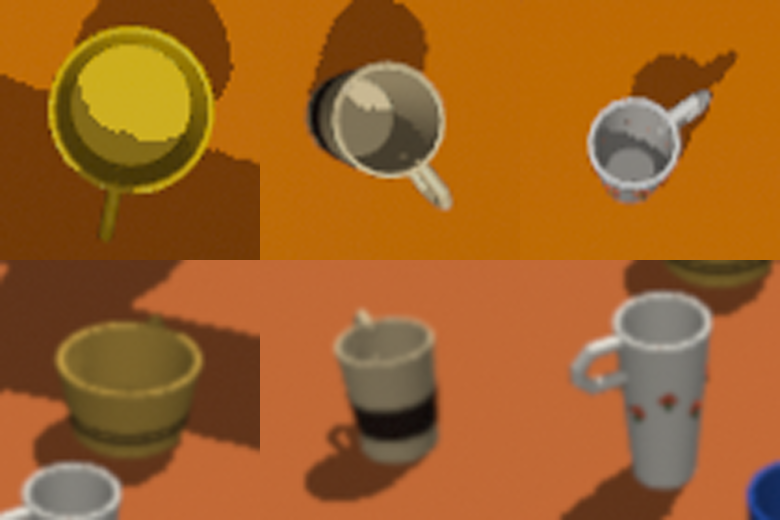

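The crops confirm all three: the yellow cup with brown lines, the cream cup with the dark band, and the white cup with orange flowers. Next I'll measure the rims and handles by casting rays.

```bash
cat > h.py <<'E'
import cv2,numpy as np
from cell import monitor,cams
def ray(d,uv):
    n=cv2.undistortPoints(np.array([[uv]],float),d["mtx"],d["D"])[0,0]
    R=cv2.Rodrigues(np.array(d["rvec"],float))[0];t=np.array(d["tvec"],float).ravel()
    return -R.T@t,R.T@np.array([n[0],n[1],1])
def onz(d,uv,z):
    c,v=ray(d,uv);return (c+v*(z-c[2])/v[2])
def tri(d1,u1,d2,u2):
    c1,v1=ray(d1,u1);c2,v2=ray(d2,u2)
    s=np.linalg.lstsq(np.stack([v1,-v2],1),c2-c1,rcond=None)[0]
    a,b=c1+v1*s[0],c2+v2*s[1];return (a+b)/2,np.linalg.norm(a-b)
def proj(d,p):
    return cv2.projectPoints(np.array(p,float).reshape(-1,3),np.array(d["rvec"],float),np.array(d["tvec"],float),d["mtx"],np.array(d["D"],float))[0][:,0]
E
python3 - <<'E'
from h import *
np.set_printoptions(precision=4,suppress=True)
T=cams.get_image("top");S=cams.get_image("scene")
k=70/260
def c(ox,oy,x,y):return ((x+.5)*k-.5+ox,(y+.5)*k-.5+oy)
P={"soup":(c(297,259,131.5,109),c(302,135,129.5,98),.055,c(297,259,105,240),.03,.048),
"cream":(c(429,241,128,119.5),c(190,132,125,82),.08,c(429,241,187,207),.063,.0325),
"tall":(c(307,143,114,143),c(283,181,142,60.5),.102,c(307,143,188,94),.086,.026)}
for n,(a,b,z,h,hz,r) in P.items():
    p=onz(T,a,z);q=onz(S,b,z);g=onz(T,h,hz)
    dd=g-p
    print(n,p,q,tri(T,a,S,b),"handle",np.degrees(np.arctan2(dd[1],dd[0])),np.hypot(*dd[:2]))
    # check radius: ellipse fit via projected rim extents
    th=np.linspace(0,6.28,60)
    w=proj(T,np.c_[p[0]+r*np.cos(th),p[1]+r*np.sin(th),0*th+z])
    print("  rim px ext",w.min(0),w.max(0))
    w=proj(S,np.c_[p[0]+r*np.cos(th),p[1]+r*np.sin(th),0*th+z])
    print("  rim px ext scene",w.min(0),w.max(0))
print(monitor.state()["t"])
for g in [(231,235),(300,122)]: print(onz(T,g,.085))
E
```

```text
soup [ 0.4589 -0.0039  0.055 ] [ 0.4574 -0.0008  0.055 ] (array([ 0.4588, -0.0023,  0.0558]), np.float64(0.003149576637900039)) handle 167.8668167564757 0.07918988859879518
  rim px ext [309.5367 265.3149] [354.5803 310.8283]
  rim px ext scene [315.7089 151.8214] [354.7602 171.5042]
cream [ 0.4857 -0.2785  0.08  ] [ 0.4858 -0.2756  0.08  ] (array([ 0.4855, -0.2771,  0.0801]), np.float64(0.0026455870290814174)) handle -143.68244023709377 0.06365426556348698
  rim px ext [447.8193 257.2059] [478.2633 288.5133]
  rim px ext scene [208.7176 147.3221] [235.5475 160.3402]
tall [ 0.6808 -0.0186  0.102 ] [ 0.6796 -0.0159  0.102 ] (array([ 0.6805, -0.0172,  0.1026]), np.float64(0.0028053268595221886)) handle -54.43449035296127 0.05360860061085289
  rim px ext [324.8635 168.9595] [349.8064 193.4245]
  rim px ext scene [306.1149 189.7185] [332.7191 205.0727]
0.2
[0.5731 0.2071 0.085 ]
[0.8177 0.0596 0.085 ]
```

```bash
cat > go.py <<'E'
import sys
from h import *
from scipy.spatial.transform import Rotation as Ro
x,y,z,yaw=map(float,sys.argv[1:5])
s=monitor.state();R=Ro.from_euler("xyz",s["tcp_rot"])
p=np.array(s["tcp_pos"]);d=np.array([x,y,z])-p
Rt=Ro.from_euler("xyz",[np.pi,0,np.radians(yaw)])
print("t",round(s["t"],2),"tcp",p.round(4),"yaw",np.degrees(s["tcp_rot"][2]).round(1),"F",s["force"].round(1),"w",round(s["grip_width"]*1000,1))
print("tool shift mm",(R.inv().apply(d)*1000).round(1),"dist",(np.linalg.norm(d)*1000).round(1),"turn",(R.inv()*Rt).as_rotvec().round(3))
E
python3 go.py .4857 -.277 .20 36.3
```

```text
t 0.2 tcp [0.2754 0.5884 0.2445] yaw 154.9 F [ 1.  -0.6 -0.4] w 85.3
tool shift mm [-557.3 -694.5   45.4] dist 891.7 turn [-1.00e-03  1.00e-03  2.07e+00]
```

```bash
python3 -m creep '[-30,-37,0,0,0,0,85,-35,-44,0,0,0,0,85,-35,-44,0,0,0,0,85,-35,-44,0,0,0,0,85,-35,-44,0,0,0,0,85]'
python3 -m creep '[-35,-44,0,0,0,0,85,-35,-44,0,0,0,0,85,-35,-44,0,0,0,0,85,-35,-44,0,0,0,0,85,-35,-44,0,0,0,0,85]'
python3 go.py .4857 -.277 .20 36.3
```

```text
t: 0.82
tcp_pos: [0.3393, 0.322, 0.2452]
tcp_rot: [3.142, 0.0, 2.704]
force: [1.6, 0.5, 0.2]
grip_width: 0.0852
t: 1.45
tcp_pos: [0.4045, 0.0485, 0.2454]
tcp_rot: [3.141, 0.001, 2.704]
force: [0.3, 0.1, 0.2]
grip_width: 0.0852
t 1.45 tcp [0.4045 0.0485 0.2454] yaw 154.9 F [0.3 0.1 0.2] w 85.2
tool shift mm [-211.5 -260.4   45.5] dist 338.5 turn [1.00e-03 0.00e+00 2.07e+00]
```

```bash
python3 -m creep '[-35,-44,0,0,0,0,85,-35,-44,0,0,0,0,85,-35,-44,0,0,0,0,85,-35,-43,0,0,0,0,85,-35,-43,0,0,0,0,85]'
python3 -m creep '[-30,-37,0,0,0,0.17,85,0,0,0,0,0,0.18,85,0,0,0,0,0,0.18,85,0,0,0,0,0,0.18,85,0,0,0,0,0,0.18,85]'
python3 -m creep '[0,0,0,0,0,0.18,85,0,0,0,0,0,0.18,85,0,0,0,0,0,0.18,85,0,0,0,0,0,0.18,85,0,0,0,0,0,0.18,85]'
python3 -m creep '[0,0,10,0,0,0.18,85,0,0,20,0,0,0.1,85,0,0,10,0,0,0,85,0,0,0,0,0,0,85]'
python3 go.py .4857 -.277 .15 36.3
```

```text
t: 2.08
tcp_pos: [0.4706, -0.2233, 0.2453]
tcp_rot: [3.141, 0.0, 2.703]
force: [0.5, 1.0, 0.0]
grip_width: 0.0852
t: 2.7
tcp_pos: [0.4819, -0.2676, 0.245]
tcp_rot: [-3.141, -0.0, 1.808]
force: [0.0, -0.2, 0.3]
grip_width: 0.0851
t: 3.32
tcp_pos: [0.4819, -0.2675, 0.2451]
tcp_rot: [-3.141, 0.0, 0.908]
force: [0.1, -0.2, 0.3]
grip_width: 0.0846
t: 3.82
tcp_pos: [0.4815, -0.2672, 0.2042]
tcp_rot: [-3.14, 0.001, 0.635]
force: [0.4, 0.1, 0.8]
grip_width: 0.0848
t 3.83 tcp [ 0.4815 -0.2672  0.2042] yaw 36.4 F [0.4 0.1 0.8] w 84.8
tool shift mm [-2.4 10.5 54.2] dist 55.3 turn [-0.002  0.001  0.002]
```

```bash
python3 -m creep '[-2,10,20,0,0,0,85,0,0,34,0,0,0,85,0,0,30,0,0,0,85,0,0,0,0,0,0,85]'
python3 go.py .4857 -.277 .061 36.3
python3 - <<'E'
from h import *
a=cams.get_image("scene")["pixels"][:,:,::-1];b=cams.get_image("top")["pixels"][:,:,::-1]
f=lambda im,x,y:cv2.resize(im[y-60:y+60,x-60:x+60],(400,400),interpolation=cv2.INTER_CUBIC)
cv2.imwrite("pics/a1.png",np.hstack([f(a,225,150),f(b,460,274)]))
E
```

```text
t: 4.32
tcp_pos: [0.4846, -0.276, 0.1178]
tcp_rot: [-3.136, 0.002, 0.634]
force: [0.1, -0.7, -0.7]
grip_width: 0.0843
t 4.33 tcp [ 0.4846 -0.276   0.1178] yaw 36.3 F [ 0.1 -0.7 -0.7] w 84.3
tool shift mm [ 0.4  1.8 56.8] dist 56.8 turn [-0.006  0.002  0.   ]
```

View pics/a1.png

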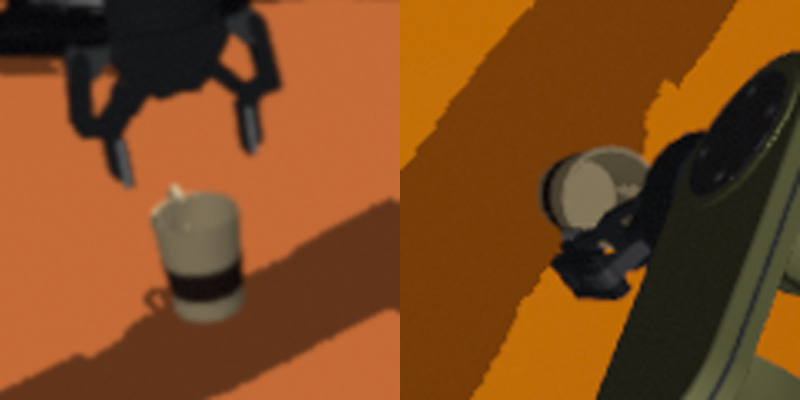

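The open fingers, at crop (125,180) and (250,150), straddle the cream cup at (200,250). I'll go down and grip.

```bash
python3 -m creep '[0,1,20,-0.005,0,0,85,0,1,20,0,0,0,85,0,0,13,0,0,0,85,0,0,4,0,0,0,85,0,0,0,0,0,0,85]'
python3 go.py .4857 -.277 .061 36.3
python3 -m creep '[0,0,0,0,0,0,50,0,0,0,0,0,0,50,0,0,0,0,0,0,50,0,0,0,0,0,0,50,0,0,0,0,0,0,50]'
python3 go.py .4857 -.277 .061 36.3
```

```text
t: 5.05
tcp_pos: [0.4877, -0.2786, 0.0643]
tcp_rot: [3.137, 0.0, 0.634]
force: [-0.7, 0.1, -0.1]
grip_width: 0.0854
t 5.05 tcp [ 0.4877 -0.2786  0.0643] yaw 36.3 F [-0.7  0.1 -0.1] w 85.4
tool shift mm [-0.6 -2.5  3.3] dist 4.2 turn [0.005 0.    0.   ]
t: 5.68
tcp_pos: [0.4881, -0.2786, 0.066]
tcp_rot: [3.136, -0.001, 0.634]
force: [-2.8, 3.2, 5.2]
grip_width: 0.0628
t 5.67 tcp [ 0.4881 -0.2786  0.066 ] yaw 36.3 F [-2.8  3.2  5.2] w 62.8
tool shift mm [-1.  -2.7  5. ] dist 5.8 turn [ 0.005 -0.001  0.   ]
```

```bash
python3 -m creep '[0,0,-8,0,0,0,50,0,0,-20,0,0,0,50,0,0,-30,0,0,0,50,0,0,-30,0,0,0,50,0,0,-10,0,0,0,50]'
python3 -m creep '[0,0,0,0,0,0,50]'
python3 go.py .458 -.002 .164 78
python3 - <<'E'
from h import *
a=cams.get_image("scene")["pixels"][:,:,::-1];b=cams.get_image("top")["pixels"][:,:,::-1]
f=lambda im,x,y:cv2.resize(im[y-60:y+60,x-60:x+60],(400,400),interpolation=cv2.INTER_CUBIC)
cv2.imwrite("pics/a2.png",np.hstack([f(a,225,130),f(b,460,274)]))
E
```

```text
t: 6.3
tcp_pos: [0.4887, -0.2792, 0.166]
tcp_rot: [3.131, -0.002, 0.634]
force: [0.6, -0.4, -3.2]
grip_width: 0.0628
t: 6.42
tcp_pos: [0.4877, -0.2785, 0.1634]
tcp_rot: [3.135, -0.001, 0.634]
force: [-0.2, -0.6, -2.9]
grip_width: 0.0628
t 6.42 tcp [ 0.4877 -0.2785  0.1634] yaw 36.3 F [-0.2 -0.6 -2.9] w 62.8
tool shift mm [ 139.8 -240.4   -2.2] dist 278.1 turn [ 0.007  0.002 -0.728]
```

View pics/a2.png

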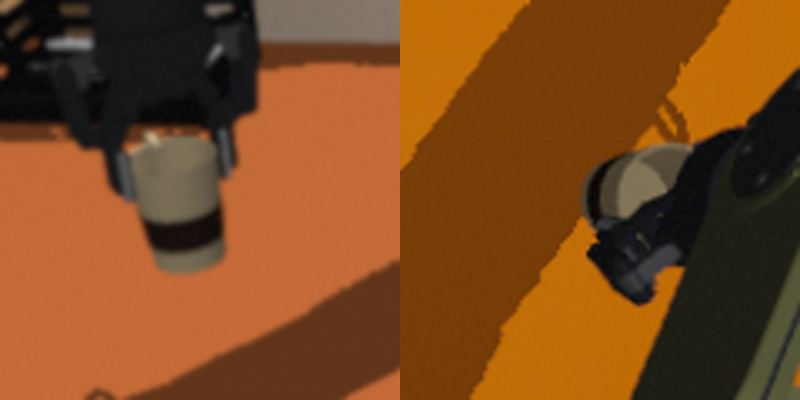

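The cream cup is held upright between the pads, at crop (180,200). I'll carry it over the soup cup.

```bash
python3 -m creep '[14,-24,0,0,0,0,50,24,-40,0,0,0,0,50,24,-42,0,0,0,0,50,24,-42,0,0,0,0,50,24,-40,0,0,0,0,50]'
python3 -m creep '[20,-35,0,0,0,-0.08,50,10,-16,0,0,0,-0.16,50,0,0,0,0,0,-0.17,50,0,0,0,0,0,-0.17,50,0,0,0,0,0,-0.15,50]'
python3 -m creep '[0,0,0,0,0,0,50,0,0,0,0,0,0,50]'
python3 go.py .458 -.002 .15 78
```

```text
t: 7.15
tcp_pos: [0.4633, -0.0599, 0.1596]
tcp_rot: [3.139, 0.002, 0.633]
force: [1.1, 0.8, -2.9]
grip_width: 0.0628
t: 7.78
tcp_pos: [0.4561, -0.0026, 0.1593]
tcp_rot: [3.141, 0.004, 1.369]
force: [-0.8, 0.1, -2.7]
grip_width: 0.0634
t: 8.02
tcp_pos: [0.4566, -0.0029, 0.1602]
tcp_rot: [3.14, 0.003, 1.362]
force: [-0.4, 0.1, -2.5]
grip_width: 0.0628
t 8.03 tcp [ 0.4566 -0.0029  0.1602] yaw 78.0 F [-0.4  0.1 -2.5] w 62.8
tool shift mm [ 1.2  1.1 10.2] dist 10.4 turn [0.002 0.003 0.   ]
```

```bash
python3 - <<'E'
from h import *
a=cams.get_image("scene")["pixels"][:,:,::-1];b=cams.get_image("top")["pixels"][:,:,::-1]
f=lambda im,x,y:cv2.resize(im[y-60:y+60,x-60:x+60],(400,400),interpolation=cv2.INTER_CUBIC)
cv2.imwrite("pics/a3.png",np.hstack([f(a,337,150),f(b,332,290)]))
E
```

```text
(no output)
```

View pics/a3.png

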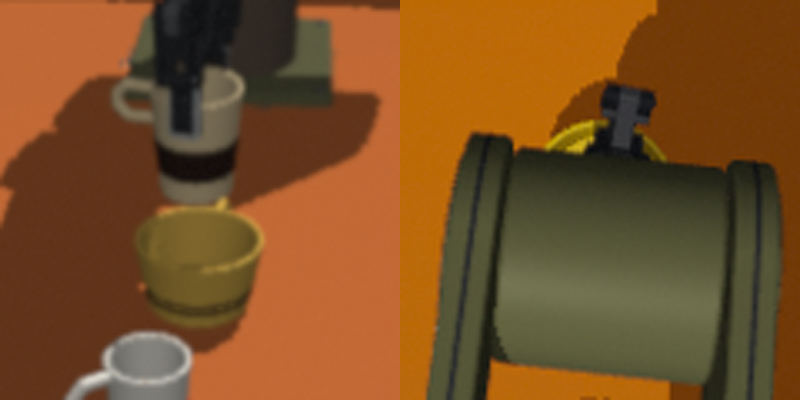

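The cream foot (crop 160–237) is centred over the yellow rim (134–264). I'll lower it.

```bash
python3 -m creep '[1,1,16,0,0,0,50,0,0,20,0,0,0,50,0,0,20,0,0,0,50,0,0,8,0,0,0,50,0,0,6,0,0,0,50]'
python3 -m creep '[0,0,3,0,0,0,50,0,0,3,0,0,0,50,0,0,0,0,0,0,50]'
python3 go.py .458 -.002 .077 78
```

```text
t: 8.75
tcp_pos: [0.4584, -0.0024, 0.0905]
tcp_rot: [3.138, 0.003, 1.364]
force: [-0.0, -0.6, -2.2]
grip_width: 0.0628
t: 9.12
tcp_pos: [0.4587, -0.0024, 0.0853]
tcp_rot: [3.137, 0.003, 1.364]
force: [0.2, -0.2, -2.7]
grip_width: 0.063
t 9.12 tcp [ 0.4587 -0.0024  0.0853] yaw 78.1 F [ 0.2 -0.2 -2.7] w 63.0
tool shift mm [ 0.3 -0.8  8.3] dist 8.4 turn [0.004 0.003 0.002]
```

```bash
python3 -m creep '[0,0,3,0,0,0,50,0,0,2,0,0,0,50,0,0,0,0,0,0,50]'
python3 -m creep '[0,0,2,0,0,0,50,0,0,0,0,0,0,50]'
python3 -m creep '[0,0,2,0,0,0,50,0,0,0,0,0,0,50]'
```

```text
t: 9.5
tcp_pos: [0.4584, -0.0024, 0.0799]
tcp_rot: [3.138, 0.003, 1.364]
force: [1.3, 0.4, -1.7]
grip_width: 0.0633
t: 9.75
tcp_pos: [0.4587, -0.0025, 0.0782]
tcp_rot: [3.138, 0.003, 1.364]
force: [-0.3, 0.3, -1.7]
grip_width: 0.0628
t: 10.0
tcp_pos: [0.4589, -0.0024, 0.0779]
tcp_rot: [3.139, 0.003, 1.364]
force: [-5.4, 1.0, 10.1]
grip_width: 0.063
```

It touched down at z 0.078, which is the expected seat height. I'll release it.

```bash
python3 -m creep '[0,0,0,0,0,0,70,0,0,0,0,0,0,85,0,0,0,0,0,0,85,0,0,0,0,0,0,85,0,0,0,0,0,0,85]'
python3 -m creep '[0,0,-10,0,0,0,85,0,0,-30,0,0,0,85,0,0,-40,0,0,0,85,0,0,-40,0,0,0,85,0,0,-10,0,0,0,85]'
python3 go.py .680 -.017 .20 125.6
```

```text
t: 10.62
tcp_pos: [0.4586, -0.0025, 0.0761]
tcp_rot: [3.138, 0.003, 1.364]
force: [0.9, -0.6, -0.2]
grip_width: 0.0853
t: 11.25
tcp_pos: [0.4599, -0.0021, 0.2102]
tcp_rot: [3.131, 0.003, 1.364]
force: [0.4, -0.3, -0.1]
grip_width: 0.0852
t 11.25 tcp [ 0.4599 -0.0021  0.2102] yaw 78.1 F [ 0.4 -0.3 -0.1] w 85.2
tool shift mm [ 30.7 218.3  12.4] dist 220.8 turn [ 0.009  0.007 -0.828]
```

```bash
python3 -m creep '[6,40,0,0,0,0,85,6,48,0,0,0,0,85,6,50,0,0,0,0,85,6,48,0,0,0,0,85,6,32,0,0,0,-0.08,85]'
python3 -m creep '[0,0,0,0,0,-0.16,85,0,0,0,0,0,-0.16,85,0,0,0,0,0,-0.16,85,0,0,0,0,0,-0.16,85,0,0,0,0,0,-0.1,85]'
python3 -m creep '[0,0,0,0,0,0,85]'
python3 go.py .680 -.017 .20 125.6
python3 - <<'E'
from h import *
a=cams.get_image("scene")["pixels"][:,:,::-1];b=cams.get_image("top")["pixels"][:,:,::-1]
f=lambda im,x,y:cv2.resize(im[y-60:y+60,x-60:x+60],(400,400),interpolation=cv2.INTER_CUBIC)
cv2.imwrite("pics/a4.png",np.hstack([f(a,332,180),f(b,332,290)]))
E
```

```text
t: 11.88
tcp_pos: [0.6789, -0.0176, 0.2049]
tcp_rot: [3.14, 0.004, 1.446]
force: [-0.4, -0.7, -0.1]
grip_width: 0.0853
t: 12.5
tcp_pos: [0.677, -0.0173, 0.2052]
tcp_rot: [-3.14, 0.003, 2.187]
force: [0.7, 1.0, 0.4]
grip_width: 0.085
t: 12.62
tcp_pos: [0.6771, -0.0173, 0.2054]
tcp_rot: [-3.14, 0.004, 2.183]
force: [0.4, -0.6, 0.3]
grip_width: 0.0849
t 12.62 tcp [ 0.6771 -0.0173  0.2054] yaw 125.1 F [ 0.4 -0.6  0.3] w 84.9
tool shift mm [-1.4  2.6  5.4] dist 6.2 turn [-0.002  0.004 -0.009]
```

View pics/a4.png

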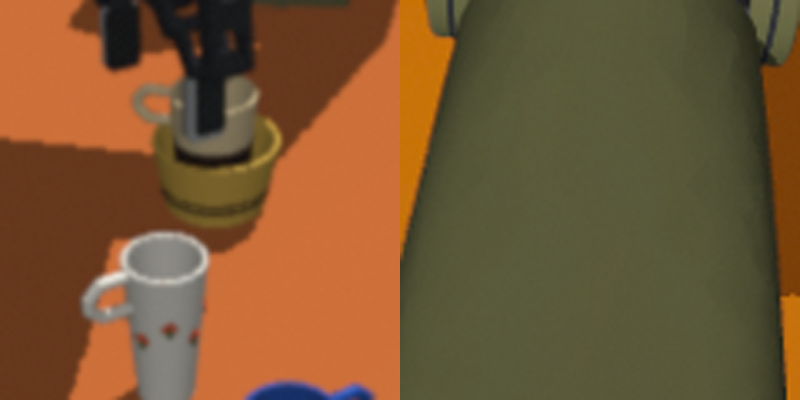

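The cream cup sits upright in the yellow one, with its handle at crop (150,100), towards -y. Next is the tall cup.

```bash
python3 -m creep '[-1,3,20,0,0.003,0,85,0,0,30,0,0,0,85,0,0,25,0,0,0,85,0,0,5,0,0,0,85,0,0,0,0,0,0,85]'
python3 go.py .680 -.017 .087 125.6
python3 - <<'E'
from h import *
a=cams.get_image("scene")["pixels"][:,:,::-1];b=cams.get_image("top")["pixels"][:,:,::-1]
f=lambda im,x,y:cv2.resize(im[y-60:y+60,x-60:x+60],(400,400),interpolation=cv2.INTER_CUBIC)
cv2.imwrite("pics/a5.png",np.hstack([f(a,322,190),f(b,338,182)]))
E
```

```text
t: 13.35
tcp_pos: [0.6807, -0.0166, 0.1261]
tcp_rot: [-3.141, 0.001, 2.184]
force: [0.4, -0.3, 0.6]
grip_width: 0.0851
t 13.35 tcp [ 0.6807 -0.0166  0.1261] yaw 125.1 F [ 0.4 -0.3  0.6] w 85.1
tool shift mm [ 0.1 -0.7 39.1] dist 39.1 turn [-0.001  0.001 -0.009]
```

View pics/a5.png

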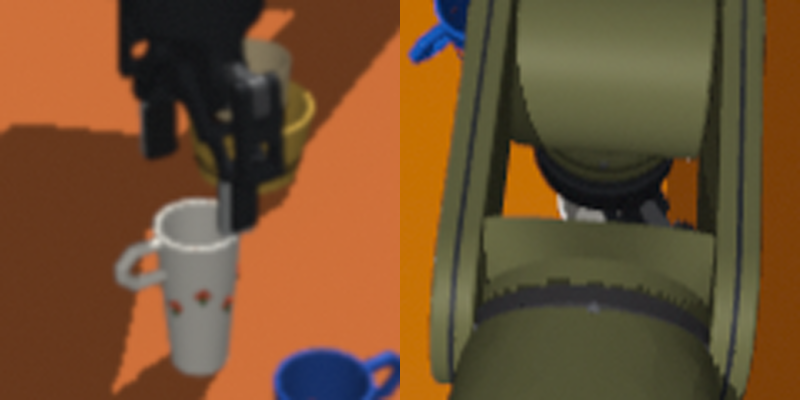

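The fingers, at crop (158,155) and (238,230), straddle the white cup's rim at (197,225), clear of its handle. I'll go down and grip.

```bash
python3 -m creep '[0,0,15,0,0,0,85,0,0,15,0,0,0,85,0,0,7,0,0,0,85,0,0,2,0,0,0,85,0,0,0,0,0,0,85]'
python3 go.py .680 -.017 .087 125.6
python3 -m creep '[0,0,0,0,0,0,38,0,0,0,0,0,0,38,0,0,0,0,0,0,38,0,0,0,0,0,0,38,0,0,0,0,0,0,38]'
python3 -m creep '[0,0,0,0,0,0,38]'
```

```text
t: 14.08
tcp_pos: [0.681, -0.0168, 0.0878]
tcp_rot: [3.142, 0.002, 2.184]
force: [0.0, -0.0, -0.6]
grip_width: 0.085
t 14.07 tcp [ 0.681  -0.0168  0.0878] yaw 125.1 F [ 0.  -0.  -0.6] w 85.0
tool shift mm [ 0.4 -0.9  0.8] dist 1.3 turn [ 0.     0.002 -0.008]
t: 14.7
tcp_pos: [0.6815, -0.0169, 0.0891]
tcp_rot: [3.14, 0.003, 2.184]
force: [-0.6, -0.5, 4.9]
grip_width: 0.0498
t: 14.82
tcp_pos: [0.6815, -0.0169, 0.0891]
tcp_rot: [3.14, 0.003, 2.184]
force: [-1.0, -0.7, 5.1]
grip_width: 0.05
```

```bash
python3 -m creep '[0,0,-8,0,0,0,38,0,0,-25,0,0,0,38,0,0,-40,0,0,0,38,0,0,-40,0,0,0,38,0,0,-12,0,0,0,38]'
python3 -m creep '[0,0,0,0,0,0,38]'
python3 go.py .4585 -.002 .21 168
python3 - <<'E'
from h import *
np.set_printoptions(precision=4,suppress=True)
S=cams.get_image("scene");T=cams.get_image("top")
cv2.imwrite("pics/s6.png",S["pixels"][:,:,::-1]);cv2.imwrite("pics/t6.png",T["pixels"][:,:,::-1])
a=S["pixels"][:,:,::-1];b=T["pixels"][:,:,::-1]
f=lambda im,x,y:cv2.resize(im[y-60:y+60,x-60:x+60],(400,400),interpolation=cv2.INTER_CUBIC)
cv2.imwrite("pics/a6.png",np.hstack([f(a,332,150),f(b,332,290)]))
E
```

```text
t: 15.45
tcp_pos: [0.682, -0.0165, 0.216]
tcp_rot: [3.138, 0.005, 2.184]
force: [0.3, 0.4, -2.9]
grip_width: 0.0498
t: 15.58
tcp_pos: [0.6807, -0.0165, 0.2127]
tcp_rot: [3.141, 0.002, 2.184]
force: [-0.5, -0.1, -3.3]
grip_width: 0.0501
t 15.57 tcp [ 0.6807 -0.0165  0.2127] yaw 125.1 F [-0.5 -0.1 -3.3] w 50.1
tool shift mm [ 139.7 -173.4    2.3] dist 222.7 turn [-0.     0.002 -0.748]
```

View pics/a6.png

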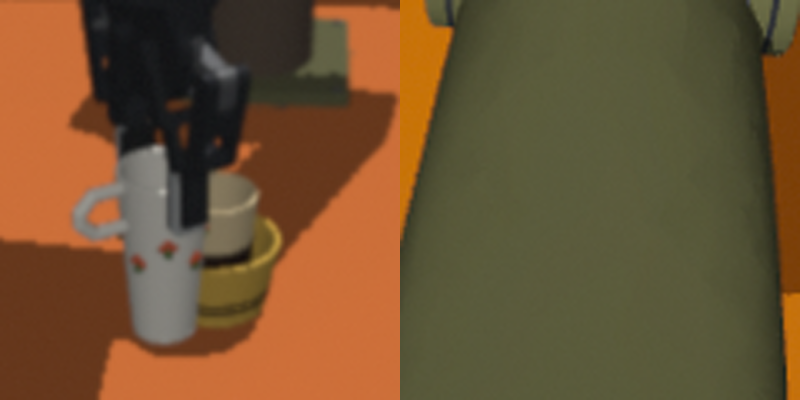

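The tall cup is held upright, at crop (165,240). I'll carry it over the cream cup.

```bash
python3 -m creep '[14,-18,0,0,0,0,38,32,-40,0,0,0,0,38,34,-42,0,0,0,0,38,34,-42,0,0,0,0,38,20,-25,0,0,0,0,38]'
python3 -m creep '[6,-7,0,0,0,-0.14,38,0,0,0,0,0,-0.16,38,0,0,0,0,0,-0.16,38,0,0,0,0,0,-0.16,38,0,0,0,0,0,-0.13,38]'
python3 -m creep '[0,0,0,0,0,0,38,0,0,0,0,0,0,38]'
python3 go.py .4585 -.002 .19 168
python3 - <<'E'
from h import *
a=cams.get_image("scene")["pixels"][:,:,::-1];b=cams.get_image("top")["pixels"][:,:,::-1]
f=lambda im,x,y:cv2.resize(im[y-60:y+60,x-60:x+60],(400,400),interpolation=cv2.INTER_CUBIC)
cv2.imwrite("pics/a7.png",np.hstack([f(a,332,140),f(b,332,290)]))
E
```

```text
t: 16.3
tcp_pos: [0.4637, -0.0026, 0.2095]
tcp_rot: [-3.138, -0.001, 2.184]
force: [-0.3, -0.3, -0.6]
grip_width: 0.0499
t: 16.92
tcp_pos: [0.4567, -0.002, 0.21]
tcp_rot: [-3.14, -0.003, 2.938]
force: [0.4, 0.1, -1.6]
grip_width: 0.0498
t: 17.18
tcp_pos: [0.4573, -0.0021, 0.2113]
tcp_rot: [-3.14, -0.001, 2.932]
force: [-0.7, -0.3, -2.0]
grip_width: 0.0495
t 17.18 tcp [ 0.4573 -0.0021  0.2113] yaw 168.0 F [-0.7 -0.3 -2. ] w 49.5
tool shift mm [-1.2  0.3 21.3] dist 21.4 turn [-0.001 -0.001 -0.   ]
```

View pics/a7.png

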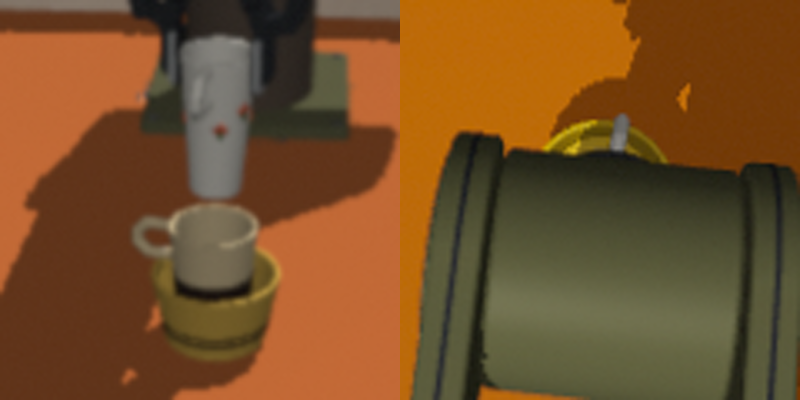

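The tall foot (crop 187–245) is centred laterally over the cream rim (170–260). Depth needs a check from the pixels.

```bash
python3 - <<'E'
from h import *
np.set_printoptions(precision=4,suppress=True)
S=cams.get_image("scene")
g=lambda x,y:((x+.5)*.3-.5+272,(y+.5)*.3-.5+80)
print("cream rim ctr",onz(S,g(215,227.5),.092), "front",onz(S,g(215,250),.092),"back",onz(S,g(215,205),.092))
print("tall foot front",onz(S,g(216,200),.122),"-> axis x minus .018")
th=np.linspace(0,6.28,40)
for c,r,z in [((.4585,-.002),.0325,.092),((.4573,-.002),.018,.122),((.4573,-.002),.026,.224)]:
    w=proj(S,np.c_[c[0]+r*np.cos(th),c[1]+r*np.sin(th),0*th+z]);w=(w+.5-[272,80])/.3-.5;print(w.min(0),w.max(0))
E
```

```text
cream rim ctr [ 0.4584 -0.0018  0.092 ] front [0.4915 0.0006 0.092 ] back [ 0.4233 -0.0043  0.092 ]
tall foot front [ 0.4736 -0.0002  0.122 ] -> axis x minus .018
[169.7822 206.6987] [259.7654 249.4969]
[189.8294 178.1477] [240.4551 201.0336]
[177.271   38.8224] [254.8781  67.2809]
```

The axes agree to 2–3 mm. I'll lower the tall cup; the seat is expected at TCP z ≈ 0.115.

```bash
python3 -m creep '[-1,0,16,0,0,0,38,0,0,18,0,0,0,38,0,0,18,0,0,0,38,0,0,12,0,0,0,38,0,0,10,0,0,0,38]'
python3 -m creep '[0,0,5,0,0,0,38,0,0,4,0,0,0,38,0,0,0,0,0,0,38]'
python3 -m creep '[0,0,3,0,0,0,38,0,0,0,0,0,0,38]'
python3 go.py .4585 -.002 .115 168
```

```text
t: 17.95
tcp_pos: [0.4587, -0.0024, 0.1374]
tcp_rot: [-3.14, 0.001, 2.934]
force: [-0.6, 0.7, -0.9]
grip_width: 0.0496
t: 18.32
tcp_pos: [0.4591, -0.0025, 0.1296]
tcp_rot: [-3.14, 0.002, 2.934]
force: [1.2, -0.2, -1.8]
grip_width: 0.0496
t: 18.58
tcp_pos: [0.4589, -0.0024, 0.1265]
tcp_rot: [-3.14, 0.002, 2.934]
force: [-0.1, 0.1, -2.2]
grip_width: 0.0498
t 18.57 tcp [ 0.4589 -0.0024  0.1265] yaw 168.1 F [-0.1  0.1 -2.2] w 49.8
tool shift mm [ 0.5  0.3 11.5] dist 11.5 turn [-0.001  0.002  0.002]
```

```bash
python3 -m creep '[0,0,4,0,0,0,38,0,0,3,0,0,0,38,0,0,0,0,0,0,38]'
python3 -m creep '[0,0,2,0,0,0,38,0,0,0,0,0,0,38]'
python3 -m creep '[0,0,2,0,0,0,38,0,0,0,0,0,0,38]'
```

```text
t: 18.95
tcp_pos: [0.4586, -0.0024, 0.1191]
tcp_rot: [-3.14, 0.001, 2.934]
force: [0.7, 0.2, -2.6]
grip_width: 0.0499
t: 19.2
tcp_pos: [0.4589, -0.0025, 0.1174]
tcp_rot: [-3.14, 0.001, 2.934]
force: [-0.3, 0.1, -0.5]
grip_width: 0.0499
t: 19.45
tcp_pos: [0.4588, -0.0025, 0.1154]
tcp_rot: [-3.14, 0.001, 2.934]
force: [-0.1, 0.2, -2.3]
grip_width: 0.0497
```

```bash
python3 -m creep '[0,0,2,0,0,0,38,0,0,0,0,0,0,38]'
```

```text
t: 19.7
tcp_pos: [0.4601, -0.0027, 0.1151]
tcp_rot: [-3.14, 0.004, 2.934]
force: [-1.7, -0.7, 5.0]
grip_width: 0.05
```

Contact came at z 0.115, as expected. I'll release, retreat and check.

```bash
python3 -m creep '[0,0,0,0,0,0,60,0,0,0,0,0,0,85,0,0,0,0,0,0,85,0,0,0,0,0,0,85,0,0,0,0,0,0,85]'
python3 -m creep '[0,0,-10,0,0,0,85,0,0,-30,0,0,0,85,0,0,-40,0,0,0,85,0,0,-40,0,0,0,85,0,0,-10,0,0,0,85]'
python3 go.py .46 0.3 .245 168
```

```text
t: 20.32
tcp_pos: [0.4589, -0.0025, 0.1135]
tcp_rot: [-3.14, 0.001, 2.934]
force: [-1.0, 0.1, 0.3]
grip_width: 0.0849
t: 20.95
tcp_pos: [0.4604, -0.0025, 0.2477]
tcp_rot: [-3.141, 0.008, 2.934]
force: [-0.7, -0.2, 0.3]
grip_width: 0.085
t 20.95 tcp [ 0.4604 -0.0025  0.2477] yaw 168.1 F [-0.7 -0.2  0.3] w 85.0
tool shift mm [ 62.8 295.9   1.9] dist 302.5 turn [-0.001  0.008  0.002]
```

```bash
python3 -m creep '[8,40,0,0,0,0,85,10,50,0,0,0,0,85,12,58,0,0,0,0,85,12,58,0,0,0,0,85,10,50,0,0,0,0,85]'
python3 -m creep '[6,30,0,0,0,0,85,0,0,0,0,0,0,85,0,0,0,0,0,0,85]'
python3 - <<'E'
from h import *
a=cams.get_image("scene")["pixels"][:,:,::-1];b=cams.get_image("top")["pixels"][:,:,::-1]
cv2.imwrite("pics/s8.png",a);cv2.imwrite("pics/t8.png",b)
f=lambda im,x,y:cv2.resize(im[y-40:y+40,x-40:x+40],(400,400),interpolation=cv2.INTER_CUBIC)
cv2.imwrite("pics/a8.png",np.hstack([f(a,335,150),f(b,332,288)]))
E
```

```text
t: 21.58
tcp_pos: [0.4599, 0.2608, 0.242]
tcp_rot: [-3.139, 0.0, 2.935]
force: [1.1, -0.2, -0.4]
grip_width: 0.085
t: 21.95
tcp_pos: [0.4607, 0.2889, 0.2422]
tcp_rot: [-3.139, 0.0, 2.934]
force: [-0.4, -1.0, -0.2]
grip_width: 0.085
```

View pics/a8.png

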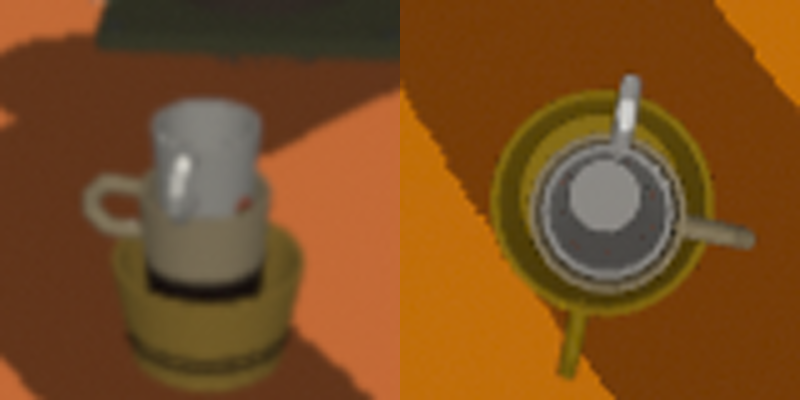

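View pics/t8.png

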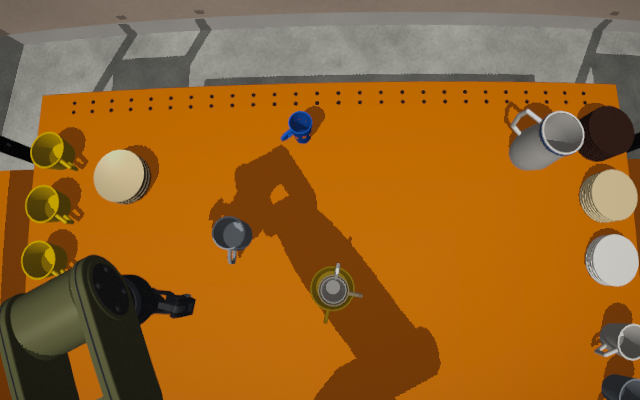

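The picture shows the three cups nested, handles fanned at crop (631,76), (752,240) and (568,377), and the grey mug still in place at (231,235). I'll check the numbers.

```bash
python3 - <<'E'
from h import *
np.set_printoptions(precision=4,suppress=True)
T=cams.get_image("top");S=cams.get_image("scene")
g=lambda x,y:((x+.5)*.2-.5+292,(y+.5)*.2-.5+248)
h=lambda x,y:((x+.5)*.2-.5+295,(y+.5)*.2-.5+110)
for n,c,z,t,tz in [("soup",(203,202),.055,(168,377),.03),("cream",(207,212.5),.092,(354,241),.075),("tall",(206,211),.128,(231,75),.112)]:
    p=onz(T,g(*c),z);d=onz(T,g(*t),tz)-p;print(n,p,np.degrees(np.arctan2(d[1],d[0])).round(1),np.hypot(*d[:2]).round(4))
print("rim z by triangulation: tall",tri(T,g(206,211),S,h(207,125)))
th=np.linspace(0,6.28,60)
for r,z in [(.026,.128),(.0325,.092),(.048,.055)]:
    w=proj(S,np.c_[.4588+r*np.cos(th),-.0025+r*np.sin(th),0*th+z]);w=(w+.5-[295,110])/.2-.5;print("scene crop ext",w.min(0),w.max(0))
print(onz(T,(231,235),.085))
E
```

```text
soup [ 0.4588 -0.0042  0.055 ] 168.0 0.0786
cream [ 0.457  -0.0054  0.092 ] -102.9 0.0626
tall [ 0.4601 -0.0046  0.128 ] -12.0 0.0537
rim z by triangulation: tall (array([ 0.46  , -0.0035,  0.1282]), np.float64(0.002317127330486274))
scene crop ext [151.6471 100.1945] [261.8718 149.6306]
scene crop ext [138.8333 160.5525] [273.8194 224.8624]
scene crop ext [108.2967 211.1381] [303.5696 309.5591]
[0.5731 0.2071 0.085 ]
```

The handles, axes and heights all match. Handing it in.

```bash
python3 -c "
from cell import sign_off;print(sign_off())"
```

```text
the job is handed in; nothing more can be done
None
```

The three cups are nested and I handed the job in at about 22 s. The cream cup went into the yellow soup cup and the tall flowered cup into the cream one. Each was lowered in the grip until it touched down at the expected height (TCP z 0.078 and 0.115), then released.

My last checks, from the camera images after the arm had withdrawn clear of the cups:
- **Axes:** all three cup axes are within about 3.5 mm of each other.
- **Seating:** the tall cup's rim measured 128 mm above the surface, which is its seated height. The cream cup has no separate height measurement; its touchdown height and its rim position in the scene view both fit a seated cup.
- **Handles:** the soup cup's points to 168°, the cream cup's to -103° and the tall cup's to -12°. Each step is about 90°.
- **Bystanders:** the grey mug is where it was, and I did not touch the blue look-alike.

No check failed. The only disagreement was a 2–3 mm offset between the two camera views, about the stated calibration error.

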